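# Dip the cordless pH probe into the sample bottle

### The job

Check the sample's pH: unscrew the captive cap of the bottle in the warmer and swing it well aside, then lift the cordless probe out of its stand and lower it straight down through the bottle's neck until the dark immersion ring on its stem is level with the mouth. The glass end is delicate: the probe must not touch the bottle or its cap anywhere, and everything else stays where it stands. Do not let go: finish while holding the probe upright and still in the middle of the neck.

Things in the scene. Friction and masses are not known exactly. Their poses are not given: they have to be found in the camera images.
- bottle: White opaque plastic sample bottle, 56 mm across, 93 mm tall, sunk 25 mm into the square grey bottle warmer (116 x 104 mm, 45 mm high). Bottle and warmer are fixed to the bench. Origin: centre of the bottle's underside (20 mm above the bench), z up; its x axis points from the bottle's axis to the hinge pin. Neck: straight round bore about 24 mm wide and about 25 mm long, outside 30 mm; below it the bottle widens inside.
- mouth (a point): Centre of the bottle's mouth, on the axis of the neck at the height of the rim (93 mm above bottle, 113 mm above the bench). The axis is vertical.
- pin (a point): Axis of the vertical hinge pin of the cap's swing arm, at rim height, 32 mm from the mouth's centre along the bottle's x axis. Fixed.
- cap_top (a point): Centre of the cap's top face, 28 mm above the rim when shut; moves with the cap. The cap's ribbed white knob is 37 mm across and 20 mm tall, its lower edge 8 mm above the rim when shut. Under it the grey ring of the swing arm, 43 mm across, stays 1 to 6 mm above rim height. Grip the knob from above at any yaw.
- cap_twist (a joint): Turn of the cap in its arm, rad: 0 screwed shut, limit 1.5; grows counter-clockwise seen from above (about +z). It has a quick thread: the cap rises 5 mm per rad through the arm's ring. Stiff (about 0.06 N m), stays where left. The cap's skirt reaches 5 mm over the rim, so the arm cannot swing until the cap is turned by more than about 1 rad.
- cap_swing (a joint): Swing of the cap's arm about the pin, rad: 0 cap over the mouth, limit 2.1; grows clockwise seen from above (about -z). At 1.5 the cap's centre is 44 mm from the mouth's axis. Light (about 0.02 N m), stays where left. Turning the cap relative to the arm still drives cap_twist.
- stand: Probe stand fixed to the bench: dark foot plate, column 62 mm from the hole on the stand's +x side (top of column 125 mm), arm and 46 mm square aluminium holder plate whose top is 120 mm above the bench. Origin: on the bench under the holder's hole, z up.
- stand_hole (a point): Centre of the holder's round vertical hole (15 mm wide) at the plate's top, 120 mm above the bench; the plate is 10 mm thick.
- probe: Cordless pH probe, loose, about 85 g, hanging upright in the stand's hole with its head on the plate. Black round head 26 mm across, 52 mm tall; white round stem 12 mm across, 105 mm long below it. Origin: centre of the head's underside, z up along the stem to the head. Must be lifted more than 105 mm to come out of the stand.
- probe_tip (a point): Lower end of the probe's stem (the glass end), on its axis, 105 mm below the probe's origin.
- probe_ring (a point): Immersion ring: dark 3 mm band round the stem, this point on the stem's axis 50 mm above the tip, 55 mm below the head.
- reagent: Bystander: amber glass bottle with black cap, 54 mm across, 105 mm tall, loose. Origin: centre of its underside.
- beaker: Bystander: small glass beaker, 52 mm across, 65 mm tall, loose. Origin: centre of its underside.
- dishes: Bystander: stack of three clear culture dishes, 61 mm across, 51 mm tall, moves as one. Origin: centre of its underside.

How it is judged:
By the outcome, as a careful person would: the job done as asked, in the order asked, and still so for the second after the job is handed in, while the arm keeps its last pose, push and grip.
It also fails if it takes over 66 s, if anything falls off the work surface, if the arm or the gripper's body presses on something with over 40 N, if the wrist force passes 120 N, or if a joint passes its speed limit or range.

### The arm

A 6-joint arm with a two-finger parallel gripper is mounted at the origin on the work surface. World frame = base frame: x ahead of the robot, y to its left, z up, the work surface at z = 0. Lengths are in m, angles in rad, forces in N, time in s.
With the tool pointing down it reaches from about 0.325 to 0.875 m from the base axis. Payload 4.4 kg.
Tool frame: the origin (TCP) lies midway between the tips of the shut fingers; the grasp point (between the pads) lies 19 mm behind it (grip_point_offset is the distance from the TCP to the grasp point, in m); z points along the fingers, y is the direction in which the jaws open and shut (so a half turn about z gives the same grasp; the last joint's range is limited). The gripper opens to 85 mm and grips with 20 to 120 N. Pads are 22 mm wide; open, the fingers measure 114 mm over their backs; the gripper's body (76 mm by 85 mm) begins 54 mm behind the grasp point. The pads swing forward as they close: fully open they stand 13 mm farther back than shut.
Start: joints at [1.145, 0.207, 1.542, -0, 1.393, -0.15], TCP at [0.157, 0.553, 0.231] pointing down, gripper open.
Joint ranges: [-2.73, 2.73], [-0.86, 2.22], [0.23, 2.46], [-1.11, 4.25], [0.08, 2.63], [-2.82, 2.82]. Speed limits (rad/s): [2.79, 2.79, 3.14, 3.14, 3.14, 3.14].

### API

Orientations are given as a unit quaternion [x, y, z, w].
In Python, from cell import get_state, read_camera, camera_info, hand_in, boxes_of, grip_point_offset gives the robot as it stands. The module is installed in compiled form; this text tells all that it offers.
- The arm moves only by the tool send_rows, never from a script. Its arguments are lists of equal length, an entry for each row: "hand": the closure in counts, from 0 (fully open) to 255 (shut); "translation": the shift along the tool's x, y, z in cm, a list of three; "delta_rot": the turn, a rotation vector about the tool's x, y, z in rad, a list of three. A call has 1 to 12 rows; each row is the pose to reach, as a shift and turn from the pose commanded when the call began, along the tool's axes at that moment; what a row does not reach only later rows make up. A row lasts 1/12 s, in which the tool goes at most 41.7 mm and 7.16 degrees, less where a joint would pass 70% of its speed; a pose out of reach is approached as far as the arm can. A call with a gripper value outside its range is refused whole. The fingers move at their own pace and stop on an object; "newtons" is the grip in N (left out, the last holds). Time passes only in rows, so rows that repeat a pose let the fingers close. It gives the time, the measured TCP pose, the force and the opening at its end, in the units of the state.
- get_state(): the state, without advancing time (a new reading comes with each control period).
- read_camera(name): name is "side" or "top" or "wrist"; returns (picture, depth): 420x560x3 uint8, red, green, blue; 420x560 float32, m along the optical axis (not along the pixel's ray), 0 where there is no reading.
- camera_info(name): a dict with "camera_matrix" (3x3 intrinsics, pixels), "D" ([k1, k2, p1, p2, k3] as OpenCV has them; the pictures are not rectified), "world_from_camera" (4x4, takes a point from camera to world coordinates). Camera axes: x right, y down, z forward; pixel columns grow to the right and rows downward; lengths in m; the calibration is good to about 2 mm. A picture is of the moment at which its call begins: read the wrist's pose just before it. camera_info takes no time and is no camera call; for the wrist camera it gives the pose at the moment of the call.
- hand_in(): hands the job in, once; it reports no verdict.
Trained networks look in the newest picture that a camera, given by its name, has taken for a name from the list of things; names that differ only in an ending like _2 or _b are one class to them, and where a whole thing is asked for, a point or a joint stands for the part that bears it (a point fixed in the world has none). Each returns a list of dicts, best first, with "confidence" (0 to 1); they miss things now and then, are a little off and sometimes report something else, mostly with a low value. They report only what shows in the picture. A call takes as long as a camera call.
- boxes_of(camera, target): "bbox" ([centre column, centre row, width, height] in pixels, round what is visible of it).
The state is a dict: "clock": time; "joints": joint angles; "joint_vel": joint speeds; "joint_torque": joint torques, N m; "tool_pos": TCP position; "tool_rot": TCP orientation; "wrist_force": force on the tool from outside, world axes, zero at the start; "wrist_torque": the same for the moment, N m; "finger_gap": opening from 0.0 (shut) to 1.0 (fully open).
Only numpy, scipy, OpenCV 4.12 (cv2) and the standard library are available. Lean on these libraries where they do the work, as an engineer would, in place of code of your own. Each camera call takes 0.05 s, during which the arm holds its last target.

## Working session

There is one attempt and no reset: what is moved stays moved. The work goes in short steps, Python scripts to look and compute and a tool call to move; the robot and the scene stay as the last step left them, time stands still between calls to the robot, and variables do not carry over. Pictures are saved under pics/ and viewed, and the job is handed in when it is done.

Besides the shell and the picture viewer there is one more tool, called after "Request:" by a JSON object that holds its "api" and its "payload". send_rows: Moves the arm, as the interface text tells. Its arguments: {"type":"object","properties":{"hand":{"type":"array"},"translation":{"type":"array"},"delta_rot":{"type":"array"},"newtons":{"type":"number"}},"required":["hand","translation","delta_rot"]}

```bash
mkdir -p pics
python3 - <<'E'
from cell import *
import cv2,numpy as np
s=get_state();print({k:np.round(v,3) for k,v in s.items()});print(grip_point_offset)
for n in ["side","top","wrist"]:
    p,d=read_camera(n); cv2.imwrite(f"pics/{n}0.png",p[:,:,::-1]); np.save(f"pics/{n}0.npy",d)
    c=camera_info(n);print(n,np.round(c["camera_matrix"],1).tolist(),c["D"],np.round(c["world_from_camera"],3).tolist())
E
```

```text
{'clock': np.float64(0.0), 'joints': array([ 1.144,  0.207,  1.543,  0.   ,  1.394, -0.15 ]), 'joint_vel': array([ 0.001, -0.001,  0.   ,  0.002, -0.   , -0.001]), 'joint_torque': array([ 0.0000e+00, -3.8303e+01, -2.9160e+01, -0.0000e+00,  1.0000e-02,
        0.0000e+00]), 'tool_pos': array([0.156, 0.553, 0.23 ]), 'tool_rot': array([ 0.137,  0.991, -0.001, -0.   ]), 'wrist_force': array([0.418, 0.46 , 0.533]), 'wrist_torque': array([-0.015,  0.004,  0.022]), 'finger_gap': np.float64(1.001)}
0.0187
side [[468.3, 0.0, 282.0], [0.0, 468.3, 205.4], [0.0, 0.0, 1.0]] [0.00786316 0.         0.         0.         0.        ] [[-0.871, -0.31, 0.381, 0.221], [-0.491, 0.557, -0.67, 0.689], [-0.004, -0.771, -0.637, 0.745], [0.0, 0.0, 0.0, 1.0]]
top [[489.1, 0.0, 280.3], [0.0, 489.1, 205.7], [0.0, 0.0, 1.0]] [-0.0841477  0.         0.         0.         0.       ] [[-0.013, -0.98, 0.198, 0.436], [-1.0, 0.013, 0.002, 0.022], [-0.004, -0.197, -0.98, 1.157], [0.0, 0.0, 0.0, 1.0]]
wrist [[368.1, 0.0, 281.7], [0.0, 368.1, 209.1], [0.0, 0.0, 1.0]] [-0.06126828  0.          0.          0.          0.        ] [[0.272, 0.924, 0.268, 0.09], [0.962, -0.261, -0.078, 0.571], [-0.002, 0.279, -0.96, 0.372], [0.0, 0.0, 0.0, 1.0]]
```

View pics/side0.png

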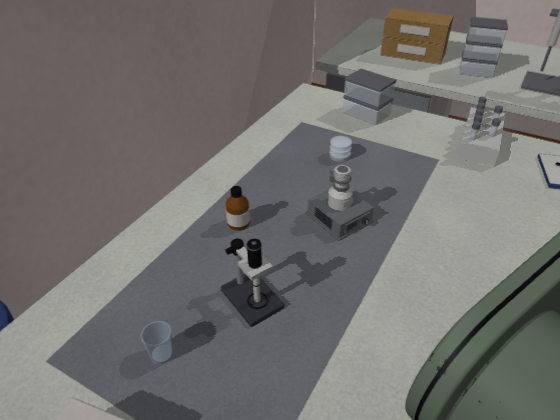

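View pics/top0.png

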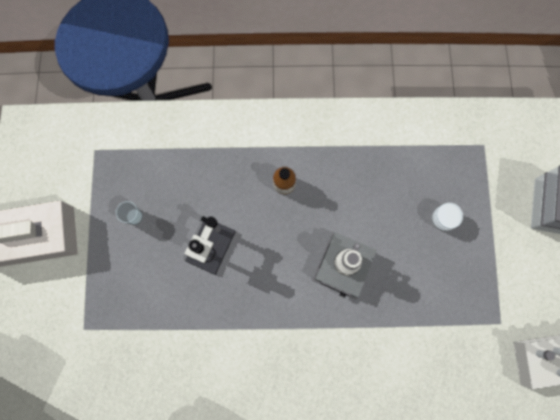

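View pics/wrist0.png

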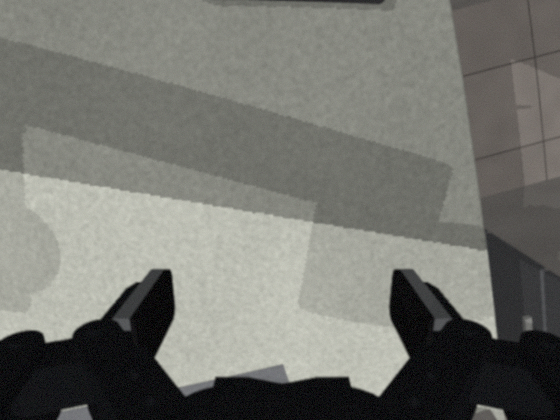

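The side view shows the probe head near (254,250) and the cap near (342,175). In the top view the cap is near (350,260) and the probe head near (196,246). The wrist view shows nothing useful yet.

```bash
cat > h.py <<'E'
from cell import *
import cv2,numpy as np
def cloud(d,c):
    K=np.array(c["camera_matrix"]);D=np.array(c["D"]);T=np.array(c["world_from_camera"])
    h,w=d.shape;u,v=np.meshgrid(np.arange(w),np.arange(h))
    n=cv2.undistortPoints(np.stack([u,v],-1).reshape(-1,1,2).astype(np.float64),K,D).reshape(h,w,2)
    P=np.dstack([n[...,0]*d,n[...,1]*d,d]); W=P@T[:3,:3].T+T[:3,3]; W[d<=0]=np.nan
    return W
def circ(xy):
    A=np.c_[2*xy,np.ones(len(xy))];b=(xy**2).sum(1);s=np.linalg.lstsq(A,b,rcond=None)[0]
    return s[:2],np.sqrt(s[2]+s[:2]@s[:2])
E
python3 - <<'E'
from h import *
for n in ["top","side"]:
    c=camera_info(n);W=cloud(np.load(f"pics/{n}0.npy"),c);z=W[...,2]
    p=cv2.imread(f"pics/{n}0.png")
    g={"top":[(349,261),(196,246)],"side":[(342,172),(254,245)]}[n]
    for (u,v),nm,lo,hi in zip(g,["cap","probe"],[.134,.165],[.15,.18]):
        r=20
        w=W[v-r:v+r,u-r:u+r].reshape(-1,3);m=(w[:,2]>lo)&(w[:,2]<hi);q=w[m]
        (cx,cy),rad=cv2.minEnclosingCircle(q[:,:2].astype(np.float32))
        print(n,nm,m.sum(),np.round(q.mean(0),4),np.round(np.median(q,0),4),"mec",cx,cy,rad)
    u,v=g[0];a=cv2.resize(p[v-50:v+50,u-50:u+50],(500,500),interpolation=cv2.INTER_CUBIC)
    u,v=g[1];b=cv2.resize(p[v-40:v+60,max(0,u-50):u+50],(300,300),interpolation=cv2.INTER_CUBIC)
    cv2.imwrite(f"pics/z_{n}.png",np.hstack([a,np.vstack([b,np.zeros((200,300,3),np.uint8)])]))
for t in ["cap_top","probe","bottle","pin","stand","reagent","beaker","dishes"]:
    for n in ["top","side"]:
        try: print(t,n,[(np.round(r["bbox"],1).tolist(),round(r["confidence"],2)) for r in boxes_of(n,t)[:2]])
        except Exception as e: print(t,n,e)
print(get_state()["clock"])
E
```

```text
top cap 250 [ 0.5261 -0.125   0.1405] [ 0.5258 -0.1251  0.1407] mec 0.5265663862228394 -0.12557299435138702 0.018886985257267952
top probe 136 [0.5548 0.2    0.1718] [0.5549 0.1999 0.1717] mec 0.5551683306694031 0.2006894052028656 0.013550636358559132
side cap 147 [ 0.525  -0.1223  0.1389] [ 0.5253 -0.1219  0.1391] mec 0.5257065892219543 -0.12401901930570602 0.0192653127014637
side probe 155 [0.5555 0.2026 0.1703] [0.5551 0.2029 0.1706] mec 0.5562887787818909 0.20097395777702332 0.013585495762526989
cap_top top [([352.1, 257.8, 19.7, 18.1], 0.74), ([197.5, 249.1, 18.6, 16.1], 0.67)]
cap_top side [([342.9, 172.7, 19.0, 14.6], 0.57), ([341.4, 188.8, 28.9, 45.7], 0.2)]
probe top [([195.2, 248.6, 16.1, 15.0], 0.6)]
probe side [([255.2, 269.8, 14.5, 63.2], 0.97), ([251.4, 283.8, 66.8, 87.7], 0.24)]
bottle top [([346.4, 261.0, 27.2, 27.0], 0.88)]
bottle side [([341.0, 187.9, 28.2, 47.4], 0.97)]
pin top [([349.6, 258.6, 28.9, 33.9], 0.92)]
pin side [([338.8, 187.2, 27.9, 46.4], 0.75), ([254.4, 271.2, 18.8, 67.0], 0.6)]
stand top [([210.3, 245.2, 52.0, 55.8], 0.85)]
stand side [([252.4, 282.9, 69.5, 87.7], 0.7)]
reagent top [([285.2, 180.4, 23.1, 25.2], 0.97)]
reagent side [([237.1, 208.4, 29.9, 46.3], 0.95), ([342.0, 173.4, 14.7, 24.6], 0.45)]
beaker top [([127.8, 210.2, 26.7, 21.6], 0.72)]
beaker side [([253.8, 271.5, 19.3, 70.2], 0.31)]
dishes top [([445.6, 216.2, 34.7, 27.9], 0.61)]
dishes side [([341.0, 150.1, 19.2, 26.2], 0.86)]
0.95
```

View pics/z_top.png

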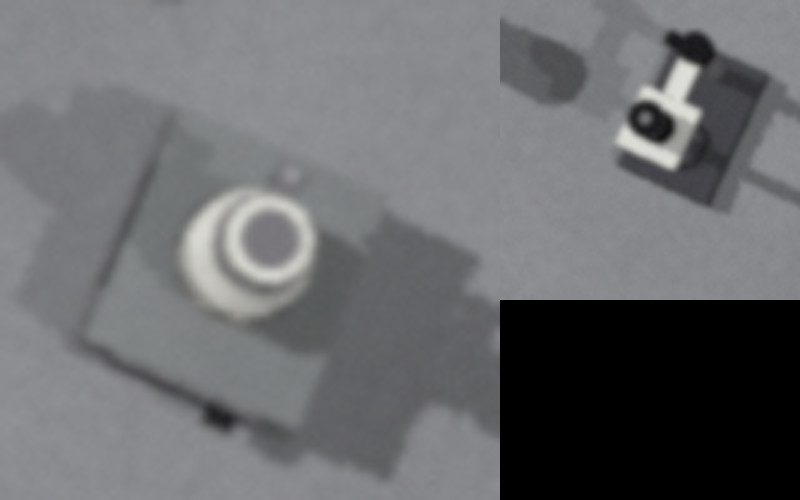

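View pics/z_side.png

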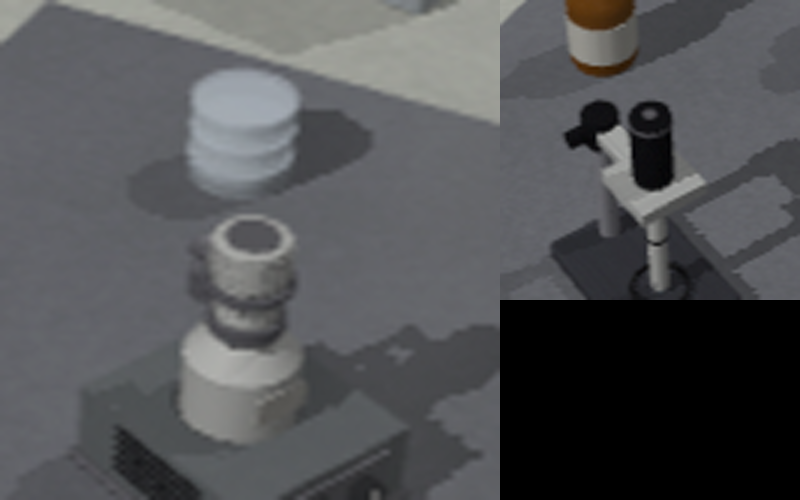

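The top zoom shows the hinge as a light disc at about full-image (357,245), and the side zoom shows it left of the cap. So the pin lies in +x from the cap. I'll measure it.

Run:
```python
from h import *
c=camera_info("top");W=cloud(np.load("pics/top0.npy"),c)
for v in range(240,252,2): print(v,[tuple((W[v,u]*1000).round(0).astype(int)) for u in range(350,366,3)])
# max heights around the pin region from side cloud
S=cloud(np.load("pics/side0.npy"),camera_info("side"))
for n,X in (("top",W),("side",S)):
    q=X.reshape(-1,3);q=q[(np.hypot(q[:,0]-.526,q[:,1]+.125)<.055)&(np.hypot(q[:,0]-.526,q[:,1]+.125)>.0235)&(q[:,2]>.105)]
    print(n,(q*1000).round(0).astype(int).tolist()[:60])
# warmer top orientation
q=W.reshape(-1,3);m=(q[:,2]>.038)&(q[:,2]<.05)&(np.hypot(q[:,0]-.526,q[:,1]+.125)<.09);print(cv2.minAreaRect((q[m,:2]*1000).astype(np.float32)))
m=(q[:,2]>.112)&(q[:,2]<.124)&(np.hypot(q[:,0]-.555,q[:,1]-.2)<.09);print(cv2.minAreaRect((q[m,:2]*1000).astype(np.float32)),q[m].mean(0))
```

```text
240 [(np.int64(577), np.int64(-134), np.int64(46)), (np.int64(577), np.int64(-141), np.int64(45)), (np.int64(583), np.int64(-155), np.int64(1)), (np.int64(583), np.int64(-162), np.int64(0)), (np.int64(583), np.int64(-169), np.int64(0)), (np.int64(582), np.int64(-176), np.int64(2))]
242 [(np.int64(573), np.int64(-134), np.int64(44)), (np.int64(573), np.int64(-141), np.int64(43)), (np.int64(572), np.int64(-147), np.int64(48)), (np.int64(572), np.int64(-155), np.int64(44)), (np.int64(577), np.int64(-168), np.int64(4)), (np.int64(578), np.int64(-177), np.int64(-3))]
244 [(np.int64(568), np.int64(-134), np.int64(44)), (np.int64(568), np.int64(-140), np.int64(47)), (np.int64(559), np.int64(-136), np.int64(122)), (np.int64(559), np.int64(-142), np.int64(121)), (np.int64(568), np.int64(-161), np.int64(46)), (np.int64(573), np.int64(-176), np.int64(-1))]
246 [(np.int64(563), np.int64(-133), np.int64(46)), (np.int64(558), np.int64(-134), np.int64(90)), (np.int64(555), np.int64(-136), np.int64(119)), (np.int64(555), np.int64(-142), np.int64(120)), (np.int64(563), np.int64(-161), np.int64(44)), 
[... 1287 characters left out ...]
40, 119]]
side [[561, -141, 118], [558, -141, 119], [556, -141, 120], [554, -143, 119], [560, -140, 116], [557, -138, 118], [556, -140, 118], [554, -142, 117], [561, -135, 116], [557, -131, 120], [555, -133, 120], [553, -134, 119], [551, -134, 120], [561, -137, 112], [557, -133, 116], [554, -132, 118], [552, -132, 118], [557, -133, 113], [554, -131, 115], [552, -132, 115], [556, -136, 109], [551, -130, 115], [556, -136, 106], [553, -136, 107], [554, -132, 106]]
((521.8857421875, -121.94789123535156), (103.75553894042969, 120.2374038696289), 65.9153060913086)
((578.4473266601562, 189.43203735351562), (47.20927429199219, 97.95870971679688), 65.43496704101562) [0.568864   0.19121598 0.11973648]
```

```bash
cat >> h.py <<'E'
from scipy.spatial.transform import Rotation as R
def plan(pos,jaw=None,vertical=True):
    """print shift (cm) and rotvec to reach TCP pos with jaw(y) angle, tool down"""
    s=get_state();r=R.from_quat(s["tool_rot"]);M=r.as_matrix()
    cur=np.arctan2(M[1,1],M[0,1])
    if jaw is None: jaw=cur
    y=np.array([np.cos(jaw),np.sin(jaw),0]);z=np.array([0,0,-1.]);x=np.cross(y,z)
    rt=R.from_matrix(np.c_[x,y,z])
    d=M.T@(np.array(pos)-s["tool_pos"])*100
    print("t",round(float(s["clock"]),2),"pos",s["tool_pos"].round(4),"jaw",round(cur,3),"-> shift",d.round(2),"rot",(r.inv()*rt).as_rotvec().round(4),"gap",round(float(s["finger_gap"]),3),"F",np.round(s["wrist_force"],1),"q",s["joints"].round(2))
E
python3 -c "
from h import *
plan([.526,-.125,.26],.45)"
```

```text
t 0.95 pos [0.1566 0.5533 0.2313] jaw 1.295 -> shift [-54.02 -55.2   -2.87] rot [-0.    -0.     0.845] gap 1.003 F [ 0.2 -0.6  0.5] q [ 1.14  0.21  1.54  0.    1.39 -0.15]
```

Request:
{"api": "send_rows", "payload": {"hand": [0,0,0,0,0,0,0,0,0,0,0,0], "translation": [[-27,-27.6,-2.9],[-27,-27.6,-2.9],[-27,-27.6,-2.9],[-27,-27.6,-2.9],[-27,-27.6,-2.9],[-27,-27.6,-2.9],[-27,-27.6,-2.9],[-27,-27.6,-2.9],[-27,-27.6,-2.9],[-27,-27.6,-2.9],[-27,-27.6,-2.9],[-27,-27.6,-2.9]], "delta_rot": [[0,0,0.845],[0,0,0.845],[0,0,0.845],[0,0,0.845],[0,0,0.845],[0,0,0.845],[0,0,0.845],[0,0,0.845],[0,0,0.845],[0,0,0.845],[0,0,0.845],[0,0,0.845]]}}

```text
clock: 1.95
tool_pos: [0.3415, 0.2138, 0.2605]
tool_rot: [0.533, 0.846, 0.0, -0.0]
wrist_force: [-0.0, 0.2, -0.2]
finger_gap: 1.004
```

```bash
python3 -c "
from h import *
plan([.526,-.125,.26],.45)"
```

```text
t 1.95 pos [0.3415 0.2138 0.2605] jaw 0.447 -> shift [-3.852e+01  1.980e+00  3.000e-02] rot [ 0.0005 -0.0006 -0.0026] gap 1.004 F [-0.   0.2 -0.2] q [ 0.34 -0.2   1.89  0.    1.45 -0.1 ]
```

Request:
{"api": "send_rows", "payload": {"hand": [0,0,0,0,0,0,0,0,0,0,0,0], "translation": [[-38.5,1.98,0],[-38.5,1.98,0],[-38.5,1.98,0],[-38.5,1.98,0],[-38.5,1.98,0],[-38.5,1.98,0],[-38.5,1.98,0],[-38.5,1.98,0],[-38.5,1.98,0],[-38.5,1.98,0],[-38.5,1.98,0],[-38.5,1.98,0]], "delta_rot": [[0,0,0],[0,0,0],[0,0,0],[0,0,0],[0,0,0],[0,0,0],[0,0,0],[0,0,0],[0,0,0],[0,0,0],[0,0,0],[0,0,0]]}}

```text
clock: 2.95
tool_pos: [0.5265, -0.1223, 0.2595]
tool_rot: [0.531, 0.847, 0.0, -0.001]
wrist_force: [-0.3, -0.0, 0.0]
finger_gap: 0.997
```

Run:
```python
from h import *
plan([.526,-.125,.20],.45)
c=camera_info("wrist");p,d=read_camera("wrist");cv2.imwrite("pics/w1.png",p[:,:,::-1]);W=cloud(d,c)
q=W.reshape(-1,3);m=(q[:,2]>.134)&(q[:,2]<.148)&(np.hypot(q[:,0]-.526,q[:,1]+.125)<.03);q=q[m]
print(len(q),q.mean(0),cv2.minEnclosingCircle(q[:,:2].astype(np.float32)))
```

```text
t 2.95 pos [ 0.5265 -0.1223  0.2595] jaw 0.451 -> shift [-0.24 -0.15  5.95] rot [-0.0008 -0.0024  0.001 ] gap 0.997 F [-0.3 -0.   0. ] q [-0.39  0.11  1.59  0.    1.44 -0.84]
1887 [ 0.52891597 -0.12596562  0.13982833] ((0.5293726921081543, -0.12715287506580353), 0.019145870581269264)
```

View pics/w1.png

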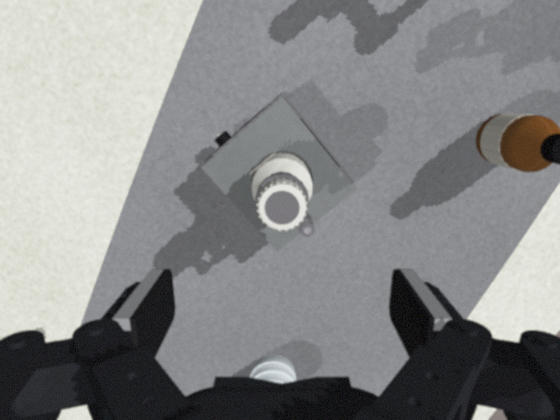

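The wrist view shows the cap top at (283,207), with the pin at (307,229) and both open fingers clear of it. The three cameras agree on the cap centre to about 3 mm, so I'm using (0.5275,-0.126) and descending.

```bash
python3 -c "
from h import *
plan([.5275,-.126,.122],.45)"
```

```text
t 3.0 pos [ 0.5261 -0.1217  0.2597] jaw 0.452 -> shift [-0.48 -0.05 13.77] rot [-0.0007 -0.0021  0.002 ] gap 0.999 F [-0.4  0.3  0.1] q [-0.39  0.11  1.59  0.    1.44 -0.84]
```

Request:
{"api": "send_rows", "payload": {"hand": [0,0,0,0,0,0,0,0,0,0,0,0], "translation": [[-0.4,-0.05,3],[-0.4,-0.05,6],[-0.4,-0.05,8],[-0.4,-0.05,9],[-0.4,-0.05,10],[-0.4,-0.05,11],[-0.4,-0.05,12],[-0.4,-0.05,12.7],[-0.4,-0.05,13.3],[-0.4,-0.05,13.75],[-0.4,-0.05,13.75],[-0.4,-0.05,13.75]], "delta_rot": [[0,0,0],[0,0,0],[0,0,0],[0,0,0],[0,0,0],[0,0,0],[0,0,0],[0,0,0],[0,0,0],[0,0,0],[0,0,0],[0,0,0]]}}

```text
clock: 4.0
tool_pos: [0.5279, -0.1279, 0.1228]
tool_rot: [0.532, 0.847, 0.0, 0.0]
wrist_force: [0.2, -0.7, -0.5]
finger_gap: 1.0
```

Run:
```python
from h import *
plan([.5275,-.126,.122],.45)
for n in ("wrist","side"):
    c=camera_info(n);p,d=read_camera(n);cv2.imwrite(f"pics/{n}2.png",p[:,:,::-1]);W=cloud(d,c)
    q=W.reshape(-1,3);m=(q[:,2]>.136)&(q[:,2]<.146)&(np.hypot(q[:,0]-.5275,q[:,1]+.126)<.024);q=q[m]
    print(len(q),q.mean(0),cv2.minEnclosingCircle(q[:,:2].astype(np.float32)))
p=cv2.imread("pics/side2.png");cv2.imwrite("pics/side2z.png",cv2.resize(p[120:260,260:420],(640,560)))
```

```text
t 4.0 pos [ 0.5279 -0.1279  0.1228] jaw 0.45 -> shift [0.18 0.04 0.08] rot [ 0.      0.     -0.0002] gap 1.0 F [ 0.2 -0.7 -0.5] q [-0.4   0.25  1.72  0.    1.16 -0.85]
6590 [ 0.52837251 -0.12509315  0.13980059] ((0.5292231440544128, -0.12689805030822754), 0.01945173740386963)
133 [ 0.52516478 -0.12322179  0.13934662] ((0.5262383818626404, -0.12311562895774841), 0.019299369305372238)
```

View pics/wrist2.png

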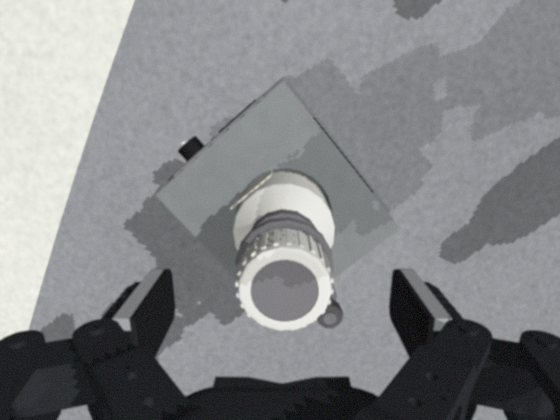

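View pics/side2z.png

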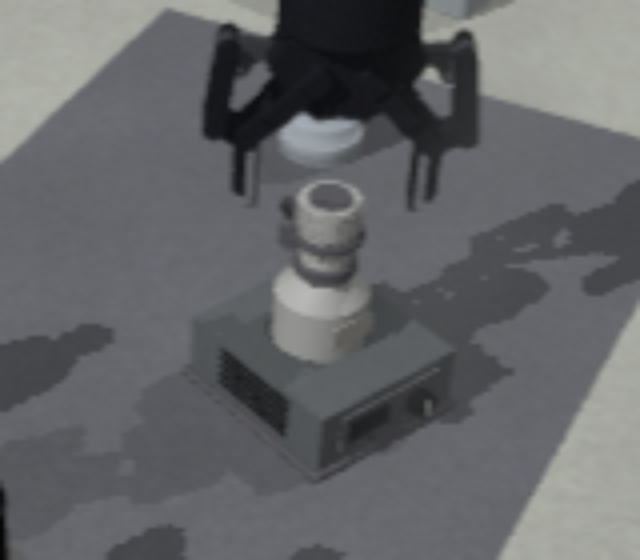

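The wrist view shows the cap top at (286,288), midway between the finger tips at columns 172 and 392. I'm closing on it.

Request:
{"api": "send_rows", "payload": {"hand": [255,255,255,255,255,255,255,255,255,255], "translation": [[0.15,0.05,0.1],[0.15,0.05,0.1],[0.15,0.05,0.1],[0.15,0.05,0.1],[0.15,0.05,0.1],[0.15,0.05,0.1],[0.15,0.05,0.1],[0.15,0.05,0.1],[0.15,0.05,0.1],[0.15,0.05,0.1]], "delta_rot": [[0,0,0],[0,0,0],[0,0,0],[0,0,0],[0,0,0],[0,0,0],[0,0,0],[0,0,0],[0,0,0],[0,0,0]], "newtons": 35}}

```text
clock: 4.93
tool_pos: [0.528, -0.126, 0.1221]
tool_rot: [0.532, 0.847, 0.0, 0.0]
wrist_force: [1.3, 2.3, 1.5]
finger_gap: 0.408
```

Run:
```python
from h import *
plan([.5275,-.126,.122],.45);print(get_state()["wrist_torque"])
for n in ("wrist","side"):
    p,d=read_camera(n);cv2.imwrite(f"pics/{n}3.png",p[:,:,::-1])
p=cv2.imread("pics/side3.png");q=cv2.imread("pics/wrist3.png");cv2.imwrite("pics/b3.png",np.hstack([cv2.resize(p[130:230,290:400],(374,340)),cv2.resize(q,(426,320))[:,:426] if 0 else cv2.copyMakeBorder(cv2.resize(q,(426,320)),0,20,0,0,0)]))
```

```text
t 4.93 pos [ 0.528  -0.126   0.1221] jaw 0.45 -> shift [ 0.02 -0.04  0.01] rot [0.0007 0.0003 0.    ] gap 0.408 F [1.3 2.3 1.5] q [-0.39  0.25  1.72  0.    1.16 -0.84]
[ 0.24390234 -0.12669014 -0.06230945]
```

View pics/b3.png

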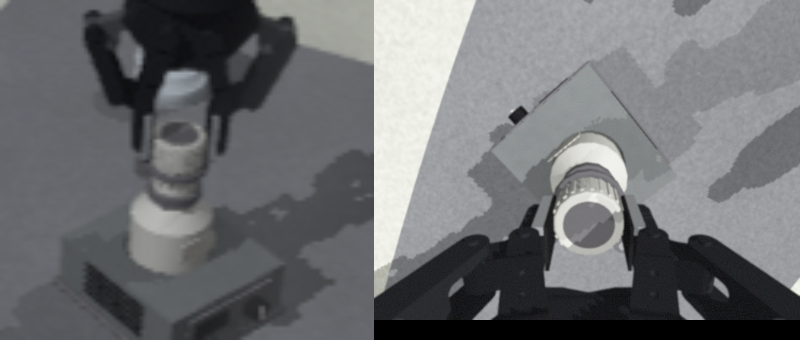

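The fingers hold the knob on both sides with small forces. I'm unscrewing 1.38 rad counter-clockwise and rising with the thread.

Request:
{"api": "send_rows", "payload": {"hand": [255,255,255,255,255,255,255,255,255,255,255,255], "translation": [[0,0,-0.03],[0,0,-0.08],[0,0,-0.14],[0,0,-0.2],[0,0,-0.26],[0,0,-0.32],[0,0,-0.38],[0,0,-0.44],[0,0,-0.5],[0,0,-0.56],[0,0,-0.62],[0,0,-0.69]], "delta_rot": [[0,0,-0.06],[0,0,-0.17],[0,0,-0.28],[0,0,-0.4],[0,0,-0.52],[0,0,-0.64],[0,0,-0.76],[0,0,-0.88],[0,0,-1.0],[0,0,-1.12],[0,0,-1.25],[0,0,-1.38]]}}

```text
clock: 6.03
tool_pos: [0.5282, -0.1256, 0.1289]
tool_rot: [-0.127, 0.992, 0.0, 0.001]
wrist_force: [1.9, 2.8, 2.1]
finger_gap: 0.414
```

Run:
```python
from h import *
plan([.5275,-.126,.129],1.83);print(get_state()["wrist_torque"])
for n in ("wrist","side"):
    c=camera_info(n);p,d=read_camera(n);cv2.imwrite(f"pics/{n}4.png",p[:,:,::-1]);W=cloud(d,c)
    q=W.reshape(-1,3);m=(q[:,2]>.136)&(q[:,2]<.155)&(np.hypot(q[:,0]-.5275,q[:,1]+.126)<.014);q=q[m]
    print(len(q),np.median(q,0))
p=cv2.imread("pics/side4.png");q=cv2.imread("pics/wrist4.png");cv2.imwrite("pics/b4.png",np.hstack([cv2.resize(p[130:230,290:400],(374,340)),cv2.copyMakeBorder(cv2.resize(q,(426,320)),0,20,0,0,0)]))
```

```text
t 6.03 pos [ 0.5282 -0.1256  0.1289] jaw 1.826 -> shift [ 0.07 -0.02 -0.01] rot [ 0.0005  0.0015 -0.0041] gap 0.414 F [1.9 2.8 2.1] q [-0.39  0.25  1.72  0.    1.17 -2.22]
[ 0.43650805 -0.28335494 -0.05328841]
3864 [ 0.52693958 -0.1261821   0.14683404]
5 [ 0.51634026 -0.12824844  0.1463854 ]
```

View pics/b4.png

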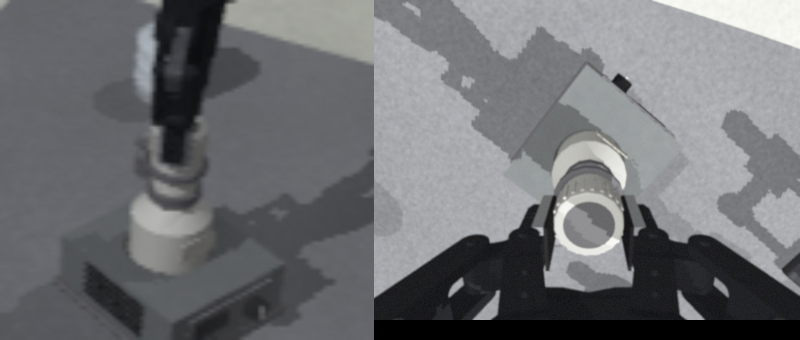

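The cap top rose from 0.1398 to 0.1468 m (7.0 mm, about 1.4 rad), so the skirt is clear of the rim. Next I'll work out the swing arc about the pin.

```bash
cat >> h.py <<'E'
def swing(th0,ths,pin,dz=0):
    s=get_state();M=R.from_quat(s["tool_rot"]).as_matrix();p=s["tool_pos"]
    T=[];Q=[]
    for t in ths:
        a=-(t-th0);Rz=R.from_euler('z',a).as_matrix()
        d=Rz@(p-pin)+pin-p;d[2]=dz
        T.append((M.T@d*100).round(2).tolist());Q.append([0,0,round(float(t-th0),3)])
    print(T);print(Q)
E
python3 - <<'E'
from h import *
c=np.array([.5278,-.1257,.129]);phi=-.421
pin=c+.032*np.array([np.cos(phi),np.sin(phi),0]);print(pin)
swing(0,[.04,.12,.21,.3,.39,.48,.57,.66,.75,.84,.93,1.0],pin)
E
```

```text
[ 0.55700578 -0.13877755  0.129     ]
[[-0.08, 0.1, 0.0], [-0.26, 0.28, 0.0], [-0.47, 0.47, 0.0], [-0.7, 0.64, 0.0], [-0.94, 0.79, 0.0], [-1.2, 0.92, 0.0], [-1.46, 1.02, 0.0], [-1.73, 1.1, 0.0], [-2.01, 1.15, 0.0], [-2.3, 1.18, 0.0], [-2.58, 1.18, 0.0], [-2.8, 1.17, 0.0]]
[[0, 0, 0.04], [0, 0, 0.12], [0, 0, 0.21], [0, 0, 0.3], [0, 0, 0.39], [0, 0, 0.48], [0, 0, 0.57], [0, 0, 0.66], [0, 0, 0.75], [0, 0, 0.84], [0, 0, 0.93], [0, 0, 1.0]]
```

Request:
{"api": "send_rows", "payload": {"hand": [255,255,255,255,255,255,255,255,255,255,255,255], "translation": [[-0.08,0.1,0],[-0.26,0.28,0],[-0.47,0.47,0],[-0.7,0.64,0],[-0.94,0.79,0],[-1.2,0.92,0],[-1.46,1.02,0],[-1.73,1.1,0],[-2.01,1.15,0],[-2.3,1.18,0],[-2.58,1.18,0],[-2.8,1.17,0]], "delta_rot": [[0,0,0.04],[0,0,0.12],[0,0,0.21],[0,0,0.3],[0,0,0.39],[0,0,0.48],[0,0,0.57],[0,0,0.66],[0,0,0.75],[0,0,0.84],[0,0,0.93],[0,0,1.0]]}}

```text
clock: 7.13
tool_pos: [0.5512, -0.1076, 0.1285]
tool_rot: [0.37, 0.929, -0.0, -0.001]
wrist_force: [-1.5, 2.9, 4.1]
finger_gap: 0.409
```

Run:
```python
from h import *
plan([.5275,-.126,.129],.83);print(get_state()["wrist_torque"])
for n in ("wrist","side"):
    c=camera_info(n);p,d=read_camera(n);cv2.imwrite(f"pics/{n}5.png",p[:,:,::-1]);W=cloud(d,c)
    q=W.reshape(-1,3);m=(q[:,2]>.14)&(q[:,2]<.155)&(np.hypot(q[:,0]-.5525,q[:,1]+.107)<.014);q=q[m]
    print(len(q),np.median(q,0))
p=cv2.imread("pics/side5.png");q=cv2.imread("pics/wrist5.png");cv2.imwrite("pics/b5.png",np.hstack([cv2.resize(p[130:230,290:400],(374,340)),cv2.copyMakeBorder(cv2.resize(q,(426,320)),0,20,0,0,0)]))
pin=np.array([.557,-.1388,.129])
swing(1,[1.08,1.17,1.26,1.35,1.44,1.53,1.62,1.71,1.8,1.88,1.94,1.97],pin)
```

```text
t 7.13 pos [ 0.5512 -0.1076  0.1285] jaw 0.813 -> shift [ 0.46 -2.96 -0.04] rot [-0.0012 -0.0018 -0.0174] gap 0.409 F [-1.5  2.9  4.1] q [-0.35  0.28  1.67 -0.    1.19 -1.16]
[0.3411356  0.18477687 0.02817942]
3840 [ 0.55207769 -0.10663688  0.146445  ]
67 [ 0.5511143  -0.10716072  0.14617606]
[[-0.16, 0.2, -0.0], [-0.35, 0.41, -0.0], [-0.57, 0.59, -0.0], [-0.8, 0.76, -0.0], [-1.04, 0.91, -0.0], [-1.3, 1.04, -0.0], [-1.56, 1.14, -0.0], [-1.84, 1.22, -0.0], [-2.12, 1.27, -0.01], [-2.37, 1.29, -0.01], [-2.56, 1.3, -0.01], [-2.65, 1.3, -0.01]]
[[0, 0, 0.08], [0, 0, 0.17], [0, 0, 0.26], [0, 0, 0.35], [0, 0, 0.44], [0, 0, 0.53], [0, 0, 0.62], [0, 0, 0.71], [0, 0, 0.8], [0, 0, 0.88], [0, 0, 0.94], [0, 0, 0.97]]
```

View pics/b5.png

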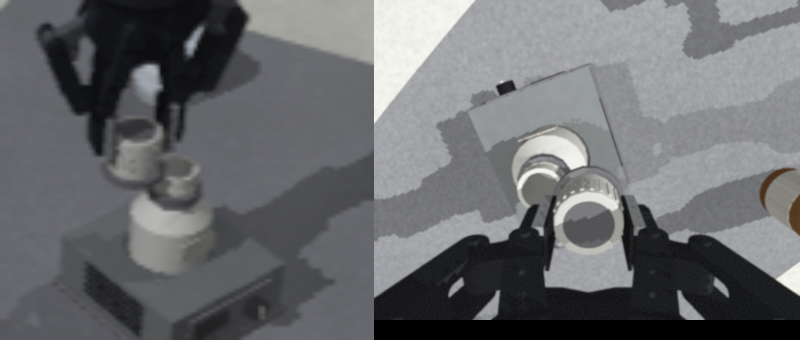

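The cap is swinging and the open mouth is now visible beside it. I'm continuing the swing.

Request:
{"api": "send_rows", "payload": {"hand": [255,255,255,255,255,255,255,255,255,255,255,255], "translation": [[-0.16,0.2,0],[-0.35,0.41,0],[-0.57,0.59,0],[-0.8,0.76,0],[-1.04,0.91,0],[-1.3,1.04,0],[-1.56,1.14,0],[-1.84,1.22,0],[-2.12,1.27,0],[-2.37,1.29,0],[-2.56,1.3,0],[-2.6,1.3,0]], "delta_rot": [[0,0,0.08],[0,0,0.17],[0,0,0.26],[0,0,0.35],[0,0,0.44],[0,0,0.53],[0,0,0.62],[0,0,0.71],[0,0,0.8],[0,0,0.88],[0,0,0.94],[0,0,0.95]]}}

```text
clock: 8.23
tool_pos: [0.5791, -0.116, 0.1285]
tool_rot: [0.752, 0.659, -0.0, -0.001]
wrist_force: [-2.1, 2.5, 4.9]
finger_gap: 0.409
```

Request:
{"api": "send_rows", "payload": {"hand": [60,0,0,0,0,0,0,0,0], "translation": [[0,0,0],[0,0,0],[0,0,0],[0,0,0],[0,0,0],[0,0,-2],[0,0,-5],[0,0,-9],[0,0,-13]], "delta_rot": [[0,0,0],[0,0,0],[0,0,0],[0,0,0],[0,0,0],[0,0,0],[0,0,0],[0,0,0],[0,0,0]]}}

```text
clock: 8.98
tool_pos: [0.5787, -0.1159, 0.2587]
tool_rot: [0.751, 0.66, -0.001, -0.001]
wrist_force: [1.6, -0.4, 1.0]
finger_gap: 0.998
```

Run:
```python
from h import *
plan([.48,.05,.28],1.14)
for n in ("wrist","top","side"):
    c=camera_info(n);p,d=read_camera(n);cv2.imwrite(f"pics/{n}6.png",p[:,:,::-1]);W=cloud(d,c);np.save(f"pics/{n}6.npy",W)
    q=W.reshape(-1,3);m=(q[:,2]>.136)&(q[:,2]<.155)&(np.hypot(q[:,0]-.579,q[:,1]+.117)<.03);q=q[m]
    if len(q): print(n,len(q),np.median(q,0),cv2.minEnclosingCircle(q[:,:2].astype(np.float32)))
```

```text
t 8.98 pos [ 0.5787 -0.1159  0.2587] jaw -0.13 -> shift [ 15.18 -11.94  -2.09] rot [-0.0024 -0.0024 -1.2698] gap 0.998 F [ 1.6 -0.4  1. ] q [-0.34  0.22  1.47 -0.    1.46 -0.21]
wrist 2068 [ 0.58080333 -0.11532533  0.14656943] ((0.5808423161506653, -0.11700750142335892), 0.01917256787419319)
top 99 [ 0.57271123 -0.11841261  0.14709634] ((0.577252984046936, -0.1174425333738327), 0.018509456887841225)
side 184 [ 0.57632519 -0.10884293  0.14546034] ((0.5784222483634949, -0.11447203904390335), 0.020498011261224747)
```

View pics/wrist6.png

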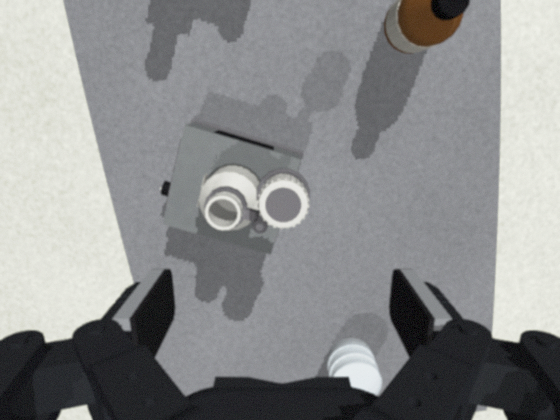

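View pics/top6.png

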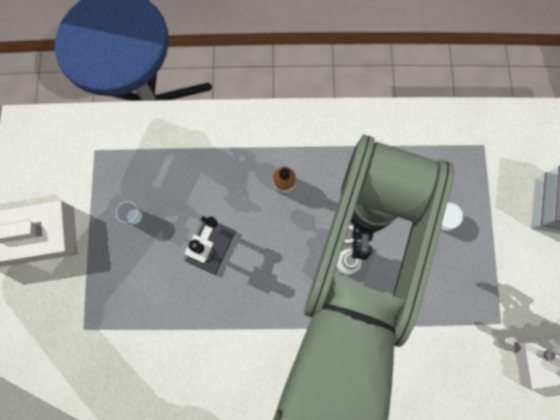

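The wrist view shows the cap at (284,200), well clear of the open mouth at (223,210). I'll measure the mouth in the wrist and top data and then move to the probe.

Run:
```python
from h import *
for n in ("wrist","side","top"):
    W=np.load(f"pics/{n}6.npy");q=W.reshape(-1,3);m=(q[:,2]>.108)&(q[:,2]<.1165)&(np.hypot(q[:,0]-.5275,q[:,1]+.126)<.0185);q=q[m]
    print(n,len(q),q.mean(0),cv2.minEnclosingCircle(q[:,:2].astype(np.float32)))
    if len(q)>10: print(circ(q[:,:2]))
plan([.43,.05,.30],1.14)
plan([.555,.20,.30],1.14)
```

```text
wrist 439 [ 0.52943279 -0.12653506  0.11170024] ((0.5293474793434143, -0.12688258290290833), 0.015227338299155235)
(array([ 0.52960926, -0.1265913 ]), np.float64(0.013451906980157746))
side 53 [ 0.52542241 -0.12499433  0.11060214] ((0.5265761613845825, -0.12571601569652557), 0.01574169471859932)
(array([ 0.52655971, -0.12514438]), np.float64(0.013367191171120858))
top 47 [ 0.52493632 -0.12253719  0.11263847] ((0.5264756083488464, -0.12515680491924286), 0.01501398254185915)
(array([ 0.52642811, -0.12512816]), np.float64(0.013641095312042138))
t 9.13 pos [ 0.5826 -0.1172  0.2642] jaw -0.13 -> shift [ 14.6  -17.26  -3.8 ] rot [ 0.0076  0.009  -1.2697] gap 0.998 F [ 1.1 -0.7  0. ] q [-0.34  0.22  1.46 -0.    1.45 -0.21]
t 9.13 pos [ 0.5826 -0.1172  0.2642] jaw -0.13 -> shift [31.09 -6.8  -3.73] rot [ 0.0076  0.009  -1.2697] gap 0.998 F [ 1.1 -0.7  0. ] q [-0.34  0.22  1.46 -0.    1.45 -0.21]
```

Request:
{"api": "send_rows", "payload": {"hand": [0,0,0,0,0,0,0,0,0,0,0,0], "translation": [[31.1,-6.8,-3.7],[31.1,-6.8,-3.7],[31.1,-6.8,-3.7],[31.1,-6.8,-3.7],[31.1,-6.8,-3.7],[31.1,-6.8,-3.7],[31.1,-6.8,-3.7],[31.1,-6.8,-3.7],[31.1,-6.8,-3.7],[31.1,-6.8,-3.7],[31.1,-6.8,-3.7],[31.1,-6.8,-3.7]], "delta_rot": [[0,0,-1.27],[0,0,-1.27],[0,0,-1.27],[0,0,-1.27],[0,0,-1.27],[0,0,-1.27],[0,0,-1.27],[0,0,-1.27],[0,0,-1.27],[0,0,-1.27],[0,0,-1.27],[0,0,-1.27]]}}

```text
clock: 10.13
tool_pos: [0.5519, 0.201, 0.294]
tool_rot: [0.215, 0.977, -0.001, -0.001]
wrist_force: [0.3, 0.2, -0.2]
finger_gap: 1.005
```

Run:
```python
from h import *
plan([.555,.20,.24],1.14)
c=camera_info("wrist");p,d=read_camera("wrist");cv2.imwrite("pics/w7.png",p[:,:,::-1]);W=cloud(d,c)
q=W.reshape(-1,3);m=(q[:,2]>.164)&(q[:,2]<.18)&(np.hypot(q[:,0]-.555,q[:,1]-.2)<.025);q=q[m]
print(len(q),q.mean(0),cv2.minEnclosingCircle(q[:,:2].astype(np.float32)))
n="top";c=camera_info(n);p,d=read_camera(n);W=cloud(d,c);cv2.imwrite("pics/top7.png",p[:,:,::-1])
q=W.reshape(-1,3)
m=(q[:,2]>.108)&(q[:,2]<.1165)&(np.hypot(q[:,0]-.5275,q[:,1]+.126)<.0185);r=q[m]
print("mouth",len(r),cv2.minEnclosingCircle(r[:,:2].astype(np.float32)))
m=(q[:,2]>.14)&(q[:,2]<.152)&(np.hypot(q[:,0]-.579,q[:,1]+.117)<.03);r=q[m]
print("cap",len(r),cv2.minEnclosingCircle(r[:,:2].astype(np.float32)))
```

```text
t 10.13 pos [0.5519 0.201  0.294 ] jaw 1.138 -> shift [-0.33  0.05  5.4 ] rot [-0.0017 -0.0021 -0.0017] gap 1.005 F [ 0.3  0.2 -0.2] q [ 0.2   0.19  1.43 -0.    1.52 -0.94]
975 [0.55679657 0.19848647 0.17108413] ((0.5578479170799255, 0.1979333460330963), 0.013646733947098255)
mouth 59 ((0.526375949382782, -0.1255386620759964), 0.015199446119368076)
cap 249 ((0.5784960389137268, -0.11526323109865189), 0.019107408821582794)
```

View pics/w7.png

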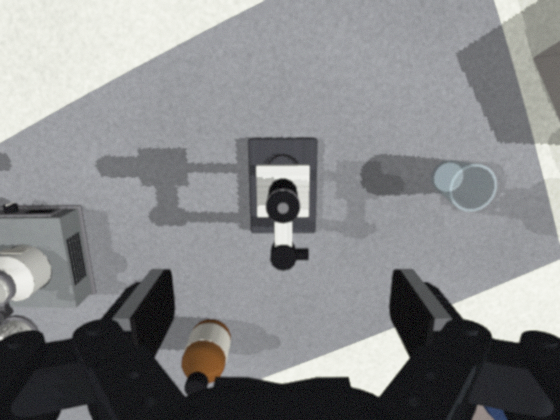

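The wrist view shows the probe head at (283,205), centred between the fingers, with the column in line below it at (284,255). Its position is about (0.556,0.1995), and I'm descending to it.

Run:
```python
from h import *
plan([.556,.1995,.131],1.142)
```

```text
t 10.23 pos [0.5523 0.2006 0.2947] jaw 1.137 -> shift [-0.4   0.08 16.37] rot [-0.0011 -0.0013 -0.005 ] gap 1.002 F [0.5 0.2 0.3] q [ 0.2   0.19  1.43 -0.    1.52 -0.94]
```

Request:
{"api": "send_rows", "payload": {"hand": [0,0,0,0,0,0,0,0,0,0,0,0], "translation": [[-0.3,0.05,2],[-0.3,0.05,5],[-0.3,0.05,8],[-0.3,0.05,10],[-0.3,0.05,11.5],[-0.3,0.05,12.7],[-0.3,0.05,13.7],[-0.3,0.05,14.5],[-0.3,0.05,15],[-0.3,0.05,15.5],[-0.3,0.05,15.5],[-0.3,0.05,15.5]], "delta_rot": [[0,0,0],[0,0,0],[0,0,0],[0,0,0],[0,0,0],[0,0,0],[0,0,0],[0,0,0],[0,0,0],[0,0,0],[0,0,0],[0,0,0]]}}

```text
clock: 11.23
tool_pos: [0.5559, 0.2003, 0.1411]
tool_rot: [0.214, 0.977, 0.0, 0.0]
wrist_force: [-0.2, -0.7, 0.8]
finger_gap: 0.997
```

Run:
```python
from h import *
plan([.556,.1995,.131],1.142)
c=camera_info("wrist");p,d=read_camera("wrist");cv2.imwrite("pics/w8.png",p[:,:,::-1]);W=cloud(d,c)
q=W.reshape(-1,3);m=(q[:,2]>.164)&(q[:,2]<.18)&(np.hypot(q[:,0]-.555,q[:,1]-.2)<.025);q=q[m]
print(len(q),q.mean(0),cv2.minEnclosingCircle(q[:,:2].astype(np.float32)))
plan([.556,.1995,.131],1.142)
```

```text
t 11.23 pos [0.5559 0.2003 0.1411] jaw 1.14 -> shift [-0.04 -0.07  1.01] rot [ 0.0005  0.0006 -0.0021] gap 0.997 F [-0.2 -0.7  0.8] q [ 0.2   0.33  1.59  0.    1.23 -0.94]
4309 [0.55527479 0.19927125 0.1708814 ] ((0.5570301413536072, 0.19830653071403503), 0.013820436783134937)
t 11.28 pos [0.5561 0.2004 0.1414] jaw 1.14 -> shift [-0.03 -0.09  1.04] rot [ 0.0008  0.0011 -0.0021] gap 0.998 F [-0.3 -0.2 -0.3] q [ 0.2   0.33  1.59  0.    1.23 -0.94]
```

View pics/w8.png

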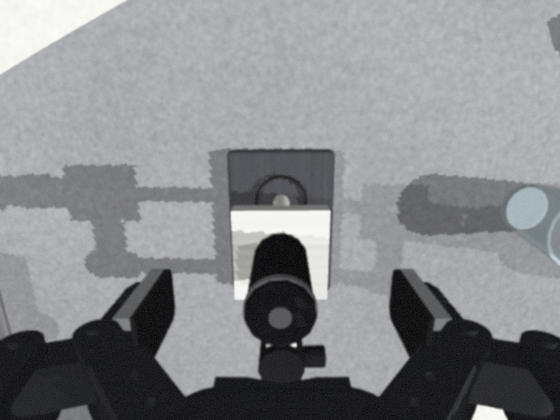

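The head is centred at column 280, with the tips at 172 and 392. I'm going down 0.9 cm and gripping.

Request:
{"api": "send_rows", "payload": {"hand": [0,0,0,0,130,255,255,255,255,255,255,255], "translation": [[0,-0.05,0.5],[0,-0.05,0.9],[0,-0.05,0.9],[0,-0.05,0.9],[0,-0.05,0.9],[0,-0.05,0.9],[0,-0.05,0.9],[0,-0.05,0.9],[0,-0.05,0.9],[0,-0.05,0.9],[0,-0.05,0.9],[0,-0.05,0.9]], "delta_rot": [[0,0,0],[0,0,0],[0,0,0],[0,0,0],[0,0,0],[0,0,0],[0,0,0],[0,0,0],[0,0,0],[0,0,0],[0,0,0],[0,0,0]], "newtons": 40}}

```text
clock: 12.28
tool_pos: [0.5556, 0.1999, 0.1319]
tool_rot: [0.214, 0.977, 0.0, 0.0]
wrist_force: [0.1, -0.0, 0.9]
finger_gap: 0.293
```

Run:
```python
from h import *
plan([.556,.1995,.131],1.142)
```

```text
t 12.28 pos [0.5556 0.1999 0.1319] jaw 1.14 -> shift [-0.06 -0.01  0.09] rot [ 0.0003  0.0004 -0.002 ] gap 0.293 F [ 0.1 -0.   0.9] q [ 0.2   0.34  1.6   0.    1.21 -0.94]
```

Request:
{"api": "send_rows", "payload": {"hand": [255,255,255,255,255,255,255,255,255,255,255,255], "translation": [[0,0,-0.5],[0,0,-1.5],[0,0,-3],[0,0,-4.5],[0,0,-6],[0,0,-7.5],[0,0,-9],[0,0,-10.5],[0,0,-12],[0,0,-14],[0,0,-16],[0,0,-17]], "delta_rot": [[0,0,0],[0,0,0],[0,0,0],[0,0,0],[0,0,0],[0,0,0],[0,0,0],[0,0,0],[0,0,0],[0,0,0],[0,0,0],[0,0,0]]}}

```text
clock: 13.28
tool_pos: [0.5564, 0.2, 0.3056]
tool_rot: [0.214, 0.977, 0.001, 0.002]
wrist_force: [0.3, -0.8, 0.0]
finger_gap: 0.296
```

Request:
{"api": "send_rows", "payload": {"hand": [255,255,255], "translation": [[0,0,0],[0,0,0],[0,0,0]], "delta_rot": [[0,0,0],[0,0,0],[0,0,0]]}}

```text
clock: 13.53
tool_pos: [0.5546, 0.1997, 0.3003]
tool_rot: [0.214, 0.977, -0.001, -0.001]
wrist_force: [-0.4, 0.2, -1.4]
finger_gap: 0.296
```

Run:
```python
from h import *
plan([.50,-.06,.31],1.142)
for n in ("wrist","top","side"):
    c=camera_info(n);p,d=read_camera(n);cv2.imwrite(f"pics/{n}9.png",p[:,:,::-1]);W=cloud(d,c);np.save(f"pics/{n}9.npy",W)
p=cv2.imread("pics/side9.png");q=cv2.imread("pics/wrist9.png");cv2.imwrite("pics/b9.png",np.hstack([cv2.resize(p[150:330,170:340],(340,360)),cv2.copyMakeBorder(cv2.resize(q,(426,320)),0,40,0,0,0)]))
```

```text
t 13.53 pos [0.5546 0.1997 0.3003] jaw 1.14 -> shift [ -5.88 -25.88  -0.95] rot [-0.0015 -0.002  -0.002 ] gap 0.296 F [-0.4  0.2 -1.4] q [ 0.2   0.2   1.41  0.    1.54 -0.94]
```

View pics/b9.png

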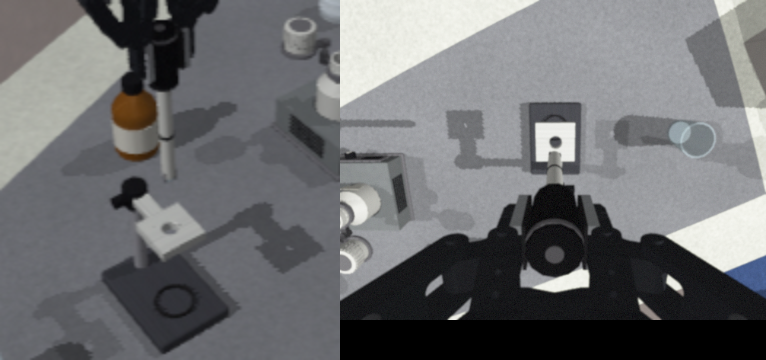

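```bash
cat >> h.py <<'E'
from scipy.optimize import least_squares
def stem(W,s,lo=.03,hi=.112,rad=.006,lim=.014):
    M=R.from_quat(s["tool_rot"]).as_matrix();q=W.reshape(-1,3);q=q[~np.isnan(q[:,0])]
    t=(q-s["tool_pos"])@M; t=t[(t[:,2]>lo)&(t[:,2]<hi)&(np.hypot(t[:,0],t[:,1])<lim)]
    def f(p):
        return np.hypot(t[:,0]-p[0]-p[2]*(t[:,2]-.067),t[:,1]-p[1]-p[3]*(t[:,2]-.067))-rad
    r=least_squares(f,[0,0,0,0],loss="soft_l1",f_scale=.0007)
    return len(t),r.x,np.median(np.abs(f(r.x))),t
E
python3 - <<'E'
from h import *
s=get_state();M=R.from_quat(s["tool_rot"]).as_matrix();print(M.round(3).tolist())
for n in ("wrist","side","top"):
    W=np.load(f"pics/{n}9.npy")
    try:
        k,x,r,t=stem(W,s);print(n,k,x.round(4),r.round(5),"zmax",np.sort(t[:,2])[-5:].round(4))
        print("  head",[a if i==0 else np.round(a,4) for i,a in enumerate(stem(W,s,-.038,.008,.013,.02)[:3])])
    except Exception as e: print(n,e)
E
```

```text
[[-0.909, 0.418, -0.003], [0.418, 0.909, -0.001], [0.003, -0.002, -1.0]]
wrist 776 [-0.0029 -0.0005 -0.0033  0.0004] 0.00012 zmax [0.1111 0.1113 0.1114 0.1118 0.1119]
  head [5466, array([-0.0049, -0.0006, -0.0291, -0.0024]), np.float64(0.0006)]
side 268 [-0.0016  0.0005  0.0032 -0.0004] 0.00048 zmax [0.1108 0.1114 0.1114 0.1115 0.1119]
  head [461, array([-0.0032,  0.0022, -0.0259,  0.0307]), np.float64(0.0012)]
top 1 [0.0008 0.0002 0.     0.    ] 0.0 zmax [0.0932]
  head [0, array([0., 0., 0., 0.]), np.float64(nan)]
  return _methods._mean(a, axis=axis, dtype=dtype,
  ret = ret.dtype.type(ret / rcount)
```

The side view shows the probe hanging upright from the gripper, clear of the holder, and its axis is parallel to the tool. I'm moving to hover above the mouth.

Run:
```python
from h import *
plan([.526,-.125,.30],1.14)
```

```text
t 13.68 pos [0.5545 0.1996 0.2998] jaw 1.14 -> shift [-1.096e+01 -3.069e+01  2.000e-02] rot [-0.002  -0.0027 -0.    ] gap 0.289 F [-0.5 -1.  -1.3] q [ 0.2   0.2   1.41 -0.    1.54 -0.94]
```

Request:
{"api": "send_rows", "payload": {"hand": [255,255,255,255,255,255,255,255,255,255,255,255], "translation": [[-0.4,-1.1,0],[-1.2,-3.4,0],[-2.4,-6.6,0],[-3.6,-10,0],[-4.8,-13.4,0],[-6,-16.8,0],[-7.2,-20.2,0],[-8.4,-23.5,0],[-9.4,-26.4,0],[-10.2,-28.6,0],[-10.7,-30,0],[-10.95,-30.7,0]], "delta_rot": [[0,0,0],[0,0,0],[0,0,0],[0,0,0],[0,0,0],[0,0,0],[0,0,0],[0,0,0],[0,0,0],[0,0,0],[0,0,0],[0,0,0]]}}

```text
clock: 14.68
tool_pos: [0.5256, -0.1277, 0.3011]
tool_rot: [0.215, 0.977, -0.0, -0.001]
wrist_force: [1.0, -0.5, -1.1]
finger_gap: 0.294
```

Request:
{"api": "send_rows", "payload": {"hand": [255,255,255,255,255,255], "translation": [[0,0,1],[0,0,2],[0,0,3],[0,0,3],[0,0,3],[0,0,3]], "delta_rot": [[0,0,0],[0,0,0],[0,0,0],[0,0,0],[0,0,0],[0,0,0]]}}

```text
clock: 15.18
tool_pos: [0.5267, -0.124, 0.2714]
tool_rot: [0.213, 0.977, 0.0, -0.0]
wrist_force: [0.7, -0.6, -0.3]
finger_gap: 0.297
```

```bash
cat > look.py <<'E'
from h import *
import sys
tag=sys.argv[1]
plan([.526,-.125,.1799],1.14)
for n in ("wrist","side","top"):
    s=get_state();c=camera_info(n);p,d=read_camera(n);cv2.imwrite(f"pics/{n}{tag}.png",p[:,:,::-1]);W=cloud(d,c);np.save(f"pics/{n}{tag}.npy",W)
    q=W.reshape(-1,3);m=(q[:,2]>.108)&(q[:,2]<.1165)&(np.hypot(q[:,0]-.5275,q[:,1]+.126)<.0185);q=q[m]
    if len(q)>10: print(n,"mouth",len(q),np.round(cv2.minEnclosingCircle(q[:,:2].astype(np.float32))[0],4),circ(q[:,:2]))
    try:
        M=R.from_quat(s["tool_rot"]).as_matrix();k,x,r,t=stem(W,s)
        T=s["tool_pos"];h=T[2]-.113
        for nm,zz in (("tip",.117),("ring",.067)):
            print("  stem",nm,k,(T+M@[x[0]+x[2]*(zz-.067),x[1]+x[3]*(zz-.067),zz]).round(4),"res",round(r,5),"tool xy",x.round(4))
    except Exception as e: print(n,"stem fail",e)
p=cv2.imread(f"pics/side{tag}.png");q=cv2.imread(f"pics/wrist{tag}.png");cv2.imwrite(f"pics/b{tag}.png",np.hstack([cv2.resize(p[110:230,280:400],(360,360),interpolation=cv2.INTER_CUBIC),cv2.copyMakeBorder(cv2.resize(q,(426,320)),0,40,0,0,0)]))
E
python3 look.py 10 2>/dev/null
```

```text
t 15.18 pos [ 0.5267 -0.124   0.2714] jaw 1.141 -> shift [ 0.02 -0.12  9.15] rot [ 0.     -0.0004  0.0014] gap 0.297 F [ 0.7 -0.6 -0.3] q [-0.39  0.11  1.57  0.    1.46 -1.53]
wrist mouth 314 [ 0.5296 -0.1271] (array([ 0.52929789, -0.12689656]), np.float64(0.013437016128706052))
  stem tip 785 [ 0.529  -0.1257  0.1544] res 0.00012 tool xy [-0.0028 -0.0006 -0.0018 -0.0004]
  stem ring 785 [ 0.529  -0.1257  0.2044] res 0.00012 tool xy [-0.0028 -0.0006 -0.0018 -0.0004]
side mouth 52 [ 0.5267 -0.1253] (array([ 0.52616339, -0.12483608]), np.float64(0.013356719086426666))
  stem tip 186 [ 0.5263 -0.1253  0.155 ] res 0.00079 tool xy [ 0.0002 -0.0008  0.0007 -0.0088]
  stem ring 186 [ 0.5265 -0.1249  0.205 ] res 0.00079 tool xy [ 0.0002 -0.0008  0.0007 -0.0088]
  stem tip 0 [ 0.5272 -0.1245  0.1552] res nan tool xy [0. 0. 0. 0.]
  stem ring 0 [ 0.5272 -0.1245  0.2052] res nan tool xy [0. 0. 0. 0.]
```

View pics/b10.png

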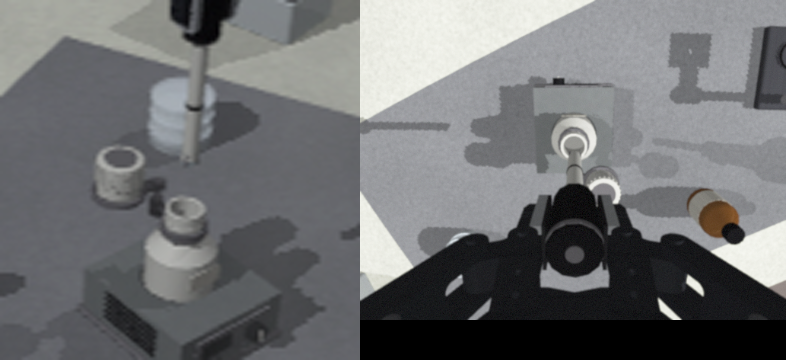

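Both cameras put the stem within about 1.5 mm of the mouth axis. I'm nudging by the average difference and lowering the tip to just above the rim.

Request:
{"api": "send_rows", "payload": {"hand": [255,255,255,255,255,255,255,255], "translation": [[-0.05,-0.05,0.4],[-0.05,-0.05,1.1],[-0.05,-0.05,1.8],[-0.05,-0.05,2.5],[-0.05,-0.05,3],[-0.05,-0.05,3.1],[-0.05,-0.05,3.1],[-0.05,-0.05,3.1]], "delta_rot": [[0,0,0],[0,0,0],[0,0,0],[0,0,0],[0,0,0],[0,0,0],[0,0,0],[0,0,0]]}}

```text
clock: 16.0
tool_pos: [0.5269, -0.1256, 0.2406]
tool_rot: [0.214, 0.977, -0.0, -0.0]
wrist_force: [0.9, 0.1, -0.1]
finger_gap: 0.295
```

```bash
python3 look.py 11 2>/dev/null
```

```text
t 16.0 pos [ 0.5269 -0.1256  0.2406] jaw 1.14 -> shift [0.11 0.01 6.07] rot [-0.0001 -0.     -0.    ] gap 0.295 F [ 0.9  0.1 -0.1] q [-0.39  0.13  1.61 -0.    1.4  -1.53]
wrist mouth 398 [ 0.5294 -0.1269] (array([ 0.52918978, -0.12681208]), np.float64(0.013431346555834483))
  stem tip 785 [ 0.5293 -0.1274  0.1236] res 0.00012 tool xy [-0.0028 -0.0006 -0.0021  0.    ]
  stem ring 785 [ 0.5292 -0.1273  0.1736] res 0.00012 tool xy [-0.0028 -0.0006 -0.0021  0.    ]
side mouth 53 [ 0.5268 -0.1247] (array([ 0.52610521, -0.12493686]), np.float64(0.013504819502257423))
  stem tip 169 [ 0.5266 -0.127   0.124 ] res 0.00076 tool xy [ 0.     -0.001  -0.0009 -0.0085]
  stem ring 169 [ 0.5267 -0.1265  0.174 ] res 0.00076 tool xy [ 0.     -0.001  -0.0009 -0.0085]
  stem tip 0 [ 0.5273 -0.1257  0.1241] res nan tool xy [0. 0. 0. 0.]
  stem ring 0 [ 0.5273 -0.1257  0.1741] res nan tool xy [0. 0. 0. 0.]
```

View pics/b11.png

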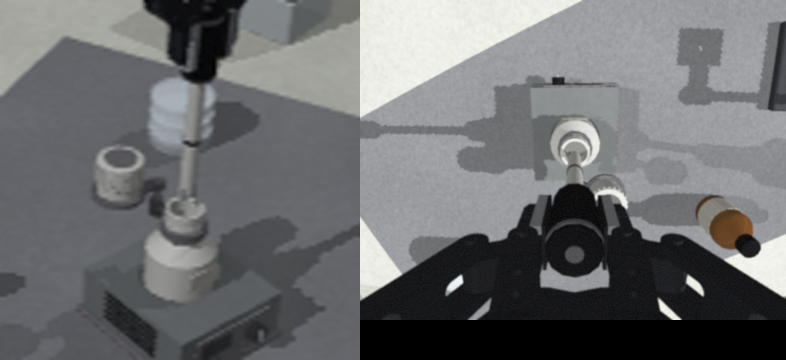

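```bash
python3 -c "
import cv2
q=cv2.imread('pics/wrist11.png');cv2.imwrite('pics/w11z.png',cv2.resize(q[130:280,200:360],(640,600),interpolation=cv2.INTER_CUBIC))"
```

```text
(no output)
```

View pics/w11z.png

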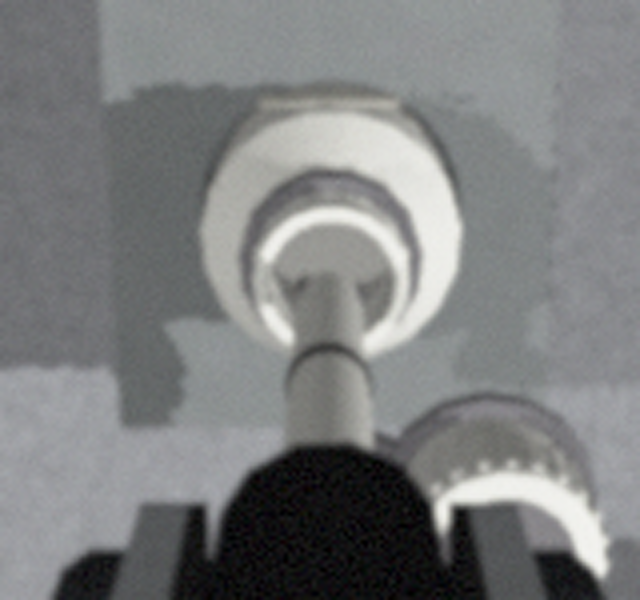

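The tip is about 11 mm above the rim and within 1–2 mm of its centre in both views. I'm trimming by about 1 mm and lowering slowly.

Request:
{"api": "send_rows", "payload": {"hand": [255,255,255,255,255,255,255,255,255,255,255,255], "translation": [[0.04,0.03,0],[0.08,0.06,0.1],[0.08,0.06,0.4],[0.08,0.06,0.7],[0.08,0.06,1.1],[0.08,0.06,1.5],[0.08,0.06,1.9],[0.08,0.06,2.3],[0.08,0.06,2.6],[0.08,0.06,2.8],[0.08,0.06,2.8],[0.08,0.06,2.8]], "delta_rot": [[0,0,0],[0,0,0],[0,0,0],[0,0,0],[0,0,0],[0,0,0],[0,0,0],[0,0,0],[0,0,0],[0,0,0],[0,0,0],[0,0,0]]}}

```text
clock: 17.15
tool_pos: [0.5264, -0.1246, 0.2126]
tool_rot: [0.214, 0.977, 0.0, -0.0]
wrist_force: [-0.6, -0.3, -0.4]
finger_gap: 0.294
```

```bash
python3 look.py 12 2>/dev/null; python3 -c "
import cv2,numpy as np
q=cv2.imread('pics/wrist12.png');p=cv2.imread('pics/side12.png')
cv2.imwrite('pics/z12.png',np.hstack([cv2.resize(q[160:260,230:330],(400,400),interpolation=cv2.INTER_CUBIC),cv2.resize(p[150:200,315:365],(400,400),interpolation=cv2.INTER_CUBIC)]))"
```

```text
t 17.15 pos [ 0.5264 -0.1246  0.2126] jaw 1.14 -> shift [ 0.02 -0.05  3.27] rot [-0.     -0.0002  0.    ] gap 0.294 F [-0.6 -0.3 -0.4] q [-0.39  0.15  1.65 -0.    1.34 -1.53]
wrist mouth 521 [ 0.5294 -0.1271] (array([ 0.52923542, -0.12686405]), np.float64(0.01288490707461729))
  stem tip 1217 [ 0.5219 -0.1209  0.0956] res 0.00153 tool xy [-0.0003  0.      0.118   0.0289]
  stem ring 1217 [ 0.5266 -0.1247  0.1456] res 0.00153 tool xy [-0.0003  0.      0.118   0.0289]
side mouth 64 [ 0.5247 -0.1254] (array([ 0.52587746, -0.12546416]), np.float64(0.01192757031570151))
  stem tip 217 [ 0.5262 -0.1241  0.0958] res 0.0015 tool xy [ 0.0002 -0.0007  0.007   0.0227]
  stem ring 217 [ 0.5261 -0.1253  0.1458] res 0.0015 tool xy [ 0.0002 -0.0007  0.007   0.0227]
  stem tip 1 [ 0.5094 -0.1336  0.096 ] res 0.0 tool xy [ 0.012  -0.0152  0.0004 -0.0005]
  stem ring 1 [ 0.5094 -0.1336  0.146 ] res 0.0 tool xy [ 0.012  -0.0152  0.0004 -0.0005]
```

View pics/z12.png

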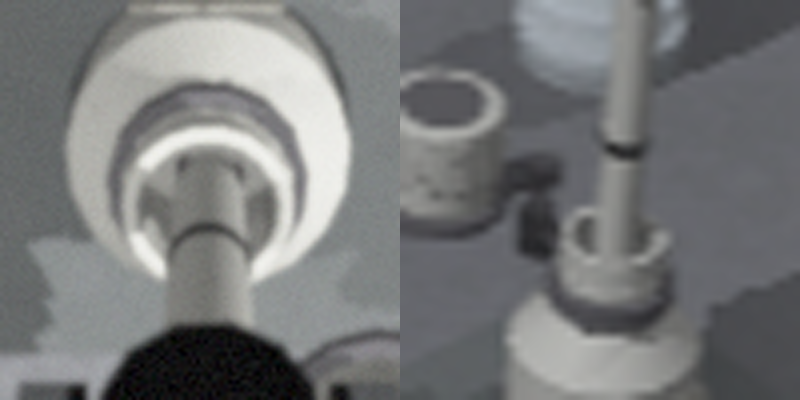

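The tip is inside the neck with clearance all round: bore x 130–295 with the stem at 180–245 in the wrist zoom, and centred in the side view too. I'm finishing the descent with a 0.7 mm trim.

Request:
{"api": "send_rows", "payload": {"hand": [255,255,255,255,255,255,255,255,255,255,255,255], "translation": [[-0.03,0.02,0.1],[-0.06,0.03,0.4],[-0.06,0.03,0.7],[-0.06,0.03,1.1],[-0.06,0.03,1.5],[-0.06,0.03,1.9],[-0.06,0.03,2.3],[-0.06,0.03,2.7],[-0.06,0.03,3],[-0.06,0.03,3.2],[-0.06,0.03,3.25],[-0.06,0.03,3.25]], "delta_rot": [[0,0,0],[0,0,0],[0,0,0],[0,0,0],[0,0,0],[0,0,0],[0,0,0],[0,0,0],[0,0,0],[0,0,0],[0,0,0],[0,0,0]]}}

```text
clock: 18.3
tool_pos: [0.527, -0.1246, 0.18]
tool_rot: [0.214, 0.977, 0.0, -0.0]
wrist_force: [-0.6, -0.4, -0.8]
finger_gap: 0.295
```

```bash
python3 look.py 13 2>/dev/null; python3 -c "
import cv2,numpy as np
q=cv2.imread('pics/wrist13.png');p=cv2.imread('pics/side13.png')
cv2.imwrite('pics/z13.png',np.hstack([cv2.resize(q[160:260,230:330],(400,400),interpolation=cv2.INTER_CUBIC),cv2.resize(p[150:200,315:365],(400,400),interpolation=cv2.INTER_CUBIC)]))"
```

```text
t 18.3 pos [ 0.527  -0.1246  0.18  ] jaw 1.14 -> shift [ 0.08 -0.08  0.01] rot [-0.     -0.0003  0.    ] gap 0.295 F [-0.6 -0.4 -0.8] q [-0.39  0.18  1.68  0.    1.28 -1.53]
wrist mouth 714 [ 0.5292 -0.1269] (array([ 0.52895654, -0.12669126]), np.float64(0.01268138613872078))
  stem tip 1486 [ 0.5161 -0.1147  0.063 ] res 0.00219 tool xy [0.0034 0.0013 0.2141 0.0622]
  stem ring 1486 [ 0.5245 -0.122   0.113 ] res 0.00219 tool xy [0.0034 0.0013 0.2141 0.0622]
side mouth 65 [ 0.5268 -0.1246] (array([ 0.52616305, -0.12481381]), np.float64(0.012199143618631947))
  stem tip 156 [ 0.5271 -0.1134  0.0633] res 0.00194 tool xy [0.0016 0.0025 0.0643 0.1539]
  stem ring 156 [ 0.5268 -0.1218  0.1133] res 0.00194 tool xy [0.0016 0.0025 0.0643 0.1539]
  stem tip 0 [ 0.5273 -0.1247  0.0634] res nan tool xy [0. 0. 0. 0.]
  stem ring 0 [ 0.5273 -0.1247  0.1134] res nan tool xy [0. 0. 0. 0.]
```

View pics/z13.png

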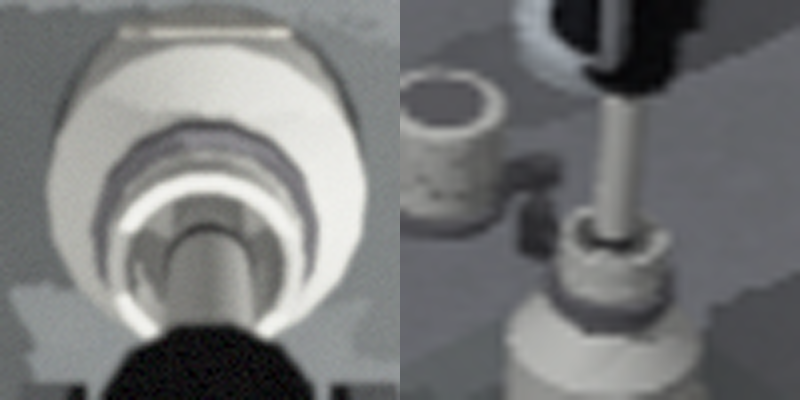

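The ring now sits in the mouth in both views. I'll refit the stem using only the part above the rim, and measure the ring height.

```bash
python3 - <<'E' 2>/dev/null
from h import *
s=get_state();M=R.from_quat(s["tool_rot"]).as_matrix();T=s["tool_pos"];print(T)
for n in ("wrist","side"):
    W=np.load(f"pics/{n}13.npy");k,x,r,t=stem(W,s,.02,.06,.006,.0105)
    print(n,k,x.round(4),r.round(5),"at rim",(T+M@[x[0],x[1],.067]).round(4))
    I=cv2.imread(f"pics/{n}13.png").astype(int).sum(2)/3
    # column profile of stem
    cs={"wrist":[279,281,283],"side":[342,343,344]}[n];rows={"wrist":range(208,245),"side":range(160,184)}[n]
    for v in rows: print(v,[int(I[v,c]) for c in cs],(W[v,cs[1]]*1000).round(1))
E
```

```text
[ 0.52730148 -0.12471035  0.18046995]
wrist 375 [-0.0025 -0.0006 -0.0034 -0.0001] 0.00011 at rim [ 0.5294 -0.1263  0.1135]
208 [163, 160, 161] [ 523.7 -124.1   93. ]
209 [121, 120, 114] [ 523.7 -124.1   95.7]
210 [108, 106, 108] [ 524.  -124.2   96.8]
211 [107, 110, 109] [ 523.6 -124.1  100.3]
212 [110, 113, 110] [ 523.7 -124.1  102.4]
213 [111, 114, 117] [ 523.8 -124.1  104. ]
214 [112, 109, 111] [ 523.9 -124.2  105.8]
215 [99, 94, 94] [ 523.5 -124.   109.4]
216 [70, 66, 68] [ 523.3 -123.9  112.2]
217 [65, 68, 68] [ 523.3 -123.9  113.9]
218 [90, 93, 101] [ 523.9 -124.2  113.8]
219 [110, 112, 120] [ 523.8 -124.1  116.2]
220 [116, 112, 121] [ 523.8 -124.1  118.2]
221 [118, 115, 121] [ 523.4 -123.9  121.2]
222 [118, 112, 121] [ 524.  -124.2  121.3]
223 [118, 113, 123] [ 523.6 -124.   124.4]
224 [118, 115, 122] [ 523.6 -124.   126.3]
225 [120, 114, 118] [ 523.9 -124.2  126.8]
226 [120, 116, 119] [ 524.1 -124.2  127.9]
227 [121, 115, 120] [ 523.6 -124.   131.4]
228 [118, 115, 120] [ 523.6 -124.   133. ]
229 [115, 115, 117] [ 523.9 -124.1  133.8]
230 [117, 111, 117] [ 523.5 -123.9  136.5]
[... 971 characters left out ...]
, 120, 99] [ 525.9 -124.3  145.8]
168 [136, 118, 98] [ 524.1 -120.1  146.2]
169 [135, 116, 97] [ 524.8 -122.6  141.8]
170 [133, 113, 95] [ 523.4 -119.4  141.5]
171 [132, 111, 93] [ 524.1 -121.8  137.1]
172 [130, 107, 93] [ 522.5 -118.3  137.1]
173 [128, 106, 93] [ 523.7 -122.1  131.5]
174 [127, 104, 94] [ 523.4 -121.9  129. ]
175 [125, 102, 92] [ 523.2 -122.1  126.2]
176 [122, 100, 95] [ 522.8 -121.5  124. ]
177 [120, 99, 85] [ 522.  -119.9  122.5]
178 [119, 96, 84] [ 522.6 -122.2  118.1]
179 [114, 81, 67] [ 522.7 -123.   114.7]
180 [42, 37, 63] [ 521.  -119.1  115. ]
181 [69, 76, 88] [ 522.  -122.5  109.6]
182 [133, 127, 145] [ 522.  -123.1  106.4]
183 [140, 126, 107] [ 517.  -110.2  113.8]
```

Both cameras put the stem within 0.6 mm of the mouth axis, and the ring within about 1 mm of the rim, slightly high. I'm lowering 0.5 mm, settling, and doing a last check of the cap, the bystanders and stillness.

Request:
{"api": "send_rows", "payload": {"hand": [255,255,255,255,255,255,255,255,255,255], "translation": [[0,0,0.03],[0,0,0.05],[0,0,0.05],[0,0,0.05],[0,0,0.05],[0,0,0.05],[0,0,0.05],[0,0,0.05],[0,0,0.05],[0,0,0.05]], "delta_rot": [[0,0,0],[0,0,0],[0,0,0],[0,0,0],[0,0,0],[0,0,0],[0,0,0],[0,0,0],[0,0,0],[0,0,0]]}}

```text
clock: 19.28
tool_pos: [0.5271, -0.1246, 0.1797]
tool_rot: [0.214, 0.977, -0.0, -0.0]
wrist_force: [-0.2, -0.2, -0.8]
finger_gap: 0.293
```

```bash
python3 - <<'E' 2>/dev/null
from h import *
for n in ("wrist","side","top"):
    s=get_state();M=R.from_quat(s["tool_rot"]).as_matrix();T=s["tool_pos"]
    c=camera_info(n);p,d=read_camera(n);cv2.imwrite(f"pics/{n}14.png",p[:,:,::-1]);W=cloud(d,c)
    print(n,T.round(4),np.abs(s["joint_vel"]).max(),np.round(s["wrist_force"],1),s["finger_gap"].round(3))
    if n!="top":
        k,x,r,t=stem(W,s,.02,.06,.006,.0105);print(" stem",(T+M@[x[0],x[1],.067]).round(4))
        q=W.reshape(-1,3);m=(q[:,2]>.108)&(q[:,2]<.1165)&(np.hypot(q[:,0]-.5275,q[:,1]+.126)<.0185);print(" mouth",np.round(cv2.minEnclosingCircle(q[m][:,:2].astype(np.float32))[0],4), np.median(q[m][:,2]).round(4))
a=cv2.imread("pics/side0.png");b=cv2.imread("pics/side14.png")
cv2.imwrite("pics/c14.png",np.hstack([cv2.resize(b,(400,300)),cv2.resize(cv2.imread("pics/top14.png"),(400,300))]))
for t in ["reagent","beaker","dishes","stand"]:
    for n in ("side","top"): print(t,n,[(np.round(r["bbox"],1).tolist(),round(r["confidence"],2)) for r in boxes_of(n,t)[:1]])
print(get_state()["clock"])
E
python3 - <<'E' 2>&1 | tail -30
from h import *
for n in ("wrist","side","top"):
    s=get_state();M=R.from_quat(s["tool_rot"]).as_matrix();T=s["tool_pos"]
    c=camera_info(n);p,d=read_camera(n);cv2.imwrite(f"pics/{n}14.png",p[:,:,::-1]);W=cloud(d,c)
    print(n,T.round(4),np.abs(s["joint_vel"]).max(),np.round(s["wrist_force"],1),round(float(s["finger_gap"]),3))
    if n!="top":
        k,x,r,t=stem(W,s,.02,.06,.006,.0105);print(" stem",(T+M@[x[0],x[1],.067]).round(4))
        q=W.reshape(-1,3);m=(q[:,2]>.108)&(q[:,2]<.1165)&(np.hypot(q[:,0]-.5275,q[:,1]+.126)<.0185);print(" mouth",np.round(cv2.minEnclosingCircle(q[m][:,:2].astype(np.float32))[0],4), np.median(q[m][:,2]))
b=cv2.imread("pics/side14.png")
cv2.imwrite("pics/c14.png",np.hstack([cv2.resize(b,(400,300)),cv2.resize(cv2.imread("pics/top14.png"),(400,300))]))
for t in ["reagent","beaker","dishes","stand"]:
    for n in ("side","top"): print(t,n,[(np.round(r["bbox"],1).tolist(),round(r["confidence"],2)) for r in boxes_of(n,t)[:1]])
print(get_state()["clock"])
E
```

```text
wrist [ 0.5271 -0.1246  0.1797] 0.000875282062819811 [0.8 0.5 0.1] 0.294
 stem [ 0.5294 -0.1264  0.1127]
 mouth [ 0.5293 -0.1267] 0.112197341596348
side [ 0.5271 -0.1246  0.1797] 0.0017718266040218393 [-0.4 -0.6 -0.6] 0.294
 stem [ 0.5272 -0.1248  0.1127]
 mouth [ 0.5262 -0.1256] 0.11096734630941141
top [ 0.5271 -0.1246  0.1797] 0.002266014009341236 [-0.1 -0.5 -0.9] 0.292
reagent side [([235.9, 208.8, 28.1, 47.7], 0.89)]
reagent top []
beaker side [([157.4, 342.3, 33.1, 48.6], 0.82)]
beaker top [([129.2, 212.1, 30.3, 22.0], 0.71)]
dishes side [([334.0, 154.4, 5.0, 14.7], 0.56)]
dishes top [([446.6, 215.4, 32.2, 29.1], 0.73)]
stand side [([253.4, 282.9, 69.0, 88.5], 0.93)]
stand top [([210.9, 245.4, 56.1, 57.4], 0.63)]
19.8833
```

View pics/c14.png

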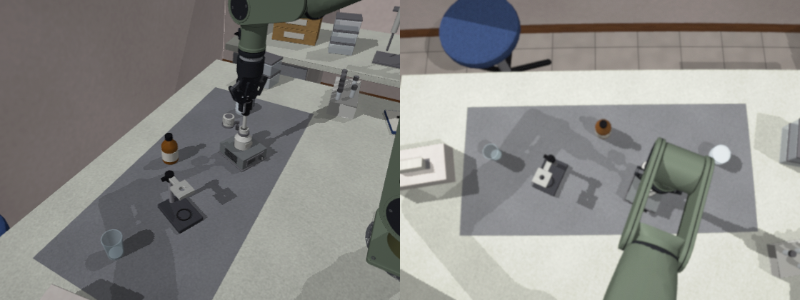

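The probe is centred, still and upright, and the bystanders are where they were. I'm handing in.

```bash
python3 -c "
from cell import *
print(hand_in())"
```

```text
the job is handed in; nothing more can be done
None
```

The job is done and handed in at about 20 s: the probe is held upright and still in the middle of the bottle's neck, with the ring at mouth level.

- **Cap:** I unscrewed it about 1.4 rad, and its top rose 7.0 mm. I then swung it about 1.95 rad aside, so its centre is roughly 53 mm from the mouth axis.
- **Probe:** I lifted it straight out of the stand and lowered it through the neck.

Last checks:
- **Centring:** The stem was 0.3 mm from the mouth centre by the wrist camera and 1.3 mm by the side camera, with about 6 mm of clearance all round. The two cameras disagree with each other by 2–3 mm in absolute position, so I relied on stem-to-mouth differences within each one.
- **Ring height:** The arm's position puts the ring at 0.113 m, the same as the rim. The cameras agreed to about 1 mm, reading slightly high before a final 0.5 mm lowering.
- **Contact and stillness:** Wrist forces stayed at or below about 1.5 N in every reading taken while I held the probe, and the arm was still at the end.
- **Bystanders:** The beaker and stand showed no movement. The reagent bottle was missed by the top-camera network and the dishes were mostly hidden in the side view, but each was in place in the other view.

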